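# Stack three bottles in a pyramid in the stacking cradle

## Robot

A 6-joint arm with a two-finger parallel gripper is mounted at the origin on a cart in front of the work surface, level with it; the furniture and walls round the work are solid. World frame = base frame: x ahead of the robot, y to its left, z up, the work surface at z = 0. Lengths are in m, angles in rad, forces in N, time in s.
With the tool pointing down it reaches from about 0.35 to 0.975 m from the base axis. Payload 4.9 kg.
Tool frame: the origin (TCP) lies on the front face of the gripper's body, between the roots of the fingers; the fingertips stand ctrl.finger_overhang ahead of it and the grasp point (between the pads) lies 54 mm ahead of it (ctrl.finger_overhang is the distance from the TCP to the fingertips, in m); z points along the fingers, y is the line along which they close (so a half turn about z gives the same grasp; the last joint's range is limited). The gripper opens to 85 mm and grips with 20 to 120 N. Pads are 22 mm wide; open, the fingers measure 114 mm over their backs; the gripper's body (76 mm by 85 mm) begins 54 mm behind the grasp point. The pads swing forward as they close: fully open they stand 13 mm farther back than shut.
Start: joints at [1.17, 0.053, 1.613, -0, 1.476, -0.119], TCP at [0.174, 0.6, 0.304] pointing down, gripper open.
Joint ranges: [-3.01, 3.01], [-1.01, 2.22], [0.06, 2.58], [-1.02, 4.17], [0.09, 2.62], [-3.14, 3.14]. Speed limits (rad/s): [2.57, 2.57, 3.14, 3.14, 3.14, 3.14].

## Interface

Orientations are given as a rotation vector (axis times angle).
In Python, from station import ctrl, vision gives the robot as it stands. The module is installed in compiled form; this text tells all that it offers.
- The arm moves only by the tool drive_tool, never from a script. Its argument "rows" is a list of rows, each a list of 2 entries, a list of its own where there are three numbers: the shift along the tool's x, y, z in m, then the turn about the tool's z in rad. A call has 1 to 10 rows; each row shifts and turns the commanded pose from where the row before left it, along the tool's axes as they then stand; what a row does not reach is not made up. A row lasts 1/10 s, in which the tool goes at most 50 mm and 8.59 degrees, less where a joint would pass 70% of its speed; a pose out of reach is approached as far as the arm can. A call with a gripper value outside its range is refused whole. "jaw" is the closure, from 0 (fully open) to 1 (shut), set as the call begins (left out, the last holds). The fingers move at their own pace and stop on an object; "grip_force" is the grip in N (left out, the last holds). Time passes only in rows, so rows that do not move let the fingers close. It gives the time, the measured TCP pose, the force, the opening and the grip force at its end, in the units of the state.
- ctrl.get_obs(): the state, without advancing time (a new reading comes with each control period).
- vision.get_image(name): name is "scene" or "top"; returns a dict with "image" (384x512x3 uint8, blue, green, red), "vertical_fov" (degrees; the focal length in pixels is half the picture's height over the tangent of half this angle, whatever the lens; pixels are square), "cx", "cy" (the principal point, pixels), "dist_coeffs" ([k1, k2, p1, p2, k3] as OpenCV has them; the pictures are not rectified), "R" (3x3) and "t" (3): a world point X has camera coordinates R X + t. Camera axes: x right, y down, z forward; pixel columns grow to the right and rows downward; lengths in m; the calibration is good to about 2 mm. A picture is of the moment at which its call begins. There is no depth.
- ctrl.finish_job(): hands the job in; it is judged then, once.
The state is a dict: "t": time; "q": joint angles; "dq": joint speeds; "effort": joint torques, N m; "tool_pos": TCP position; "tool_rot": TCP orientation; "contact_force": force on the tool from outside, world axes, zero at the start; "wrist_torque": the same for the moment, N m; "opening": finger opening in m; "grip_force": force on a finger pad.
Only numpy, scipy, OpenCV 4.12 (cv2) and the standard library are available. Lean on these libraries where they do the work, as an engineer would, in place of code of your own. Each camera call takes 0.05 s, during which the arm holds its last target. There are 200 camera calls.

## Task

Load the stacking cradle for the fridge. First push the sliding stop in until the two lying bottles are pressed together and held firmly against the sprung plate at the far end, then lay the third bottle, which stands on the bench, in the groove on top of the two, level and in line with them, with its cap at the front like theirs. Lay it down gently: do not let it topple over, drop it or squash the row hard, and leave the small brown bottle beside it and the tape roll where they are.

Things in the scene. Friction and masses are not known exactly. Their poses are not given: they have to be found in the camera images.
- cradle: Low aluminium cradle fixed on the bench: floor sheet 180 mm (own x) by 270 mm (own y, from -150 to +120), its top 10 mm above the bench; 10 mm lips along front and back. Origin: on the bench under the bottles' space; x points to the back lip, away from the robot; y along the row of bottles, from sliding stop to end bracket; z up.
- stop: Sliding stop at the cradle's -y end: upright plate 140 mm wide, 4 thick, 56 high; on its outer side a foot 30 mm long, 4 thick, and gussets at x = +-62 mm, 25 high. Slides only along the cradle's y, 85 mm in all; a brake holds it where left and needs about 6 N to slip. Origin: foot of the inner face (to the bottles), mid-width, on the cradle floor; axes as the cradle's.
- end_bracket: Fixed plate at the cradle's +y end, 140 mm wide, 66 high; origin mid-width at its foot, on the floor sheet, axes as the cradle's. Its set screw carries a sprung plate (130 mm wide, 55 high) facing the bottles. The screw is set anywhere over 12 mm: the sprung face, unloaded, is 23.5 to 35.5 mm from the origin to -y. It yields up to 14 mm at 0.7 N per mm.
- base_far: White round bottle with a screw cap, 153 mm long, lying in the cradle, cap to the front lip, free to roll; nearer the end bracket. Barrel 66 mm across from 3 to 102 mm above the foot, then a shoulder narrowing to 33 mm under the cap, which is 41 mm across, 129 to 153 mm. Near empty: about 0.15 kg, centre of mass 62 mm above the foot. Origin: centre of the foot; own z runs from foot to cap.
- base_near: White round bottle with a screw cap, 153 mm long, lying in the cradle, cap to the front lip, free to roll; nearer the sliding stop. Barrel 66 mm across from 3 to 102 mm above the foot, then a shoulder narrowing to 33 mm under the cap, which is 41 mm across, 129 to 153 mm. Near empty: about 0.15 kg, centre of mass 62 mm above the foot. Origin: centre of the foot; own z runs from foot to cap.
- third: White round bottle with a screw cap, 153 mm long, standing on the bench left of the cradle, close to the small brown bottle. Barrel 66 mm across from 3 to 102 mm above the foot, then a shoulder narrowing to 33 mm under the cap, which is 41 mm across, 129 to 153 mm. Near empty: about 0.15 kg, centre of mass 62 mm above the foot. Origin: centre of the foot; own z runs from foot to cap.
- base_far_mid (a point): Point on base_far's axis, 55 mm from its foot.
- base_near_mid (a point): Point on base_near's axis, 55 mm from its foot.
- third_mid (a point): Point on the third bottle's axis, 55 mm from its foot.
- third_cap (a point): Middle of the third bottle's cap, on its axis, 141 mm from its foot.
- amber_bottle: Bystander: smaller brown bottle, 48 mm across, 90 mm high, standing upright beside the third bottle (either may be the one further left). Origin: centre of its foot.
- tape_roll: Bystander: roll of paper tape, 75 mm across, 24 mm high, lying flat on the bench. Origin: centre of its underside.
Mind the look-alikes: they are no part of the job. Leave any blue look-alike of the third alone.

How it is judged:
On the way:
1. with nothing on top of them, the two lying bottles are pressed together between the sliding stop and the sprung plate (at least 1.2 N at each end) (contact force between stop and base_near above 1.2 N and contact force between base_far and end_bracket above 1.2 N and horizontal distance between base_far_mid and base_near_mid below 0.0695 m and z of each of base_far_mid, base_near_mid in the frame of cradle below 0.047 m and height (world z) of third_mid below 0.085 m), for 0.3 s.
At the end, for the whole second after the job is handed in: the lower two lie on the floor sheet, axes under 69.5 mm apart, held with over 1.2 N by stop and sprung plate; the third rests in the groove on both (axis 95 to 104 mm above the bench, mid points within 72 mm of theirs), level within 4.5 and in line within 7 degrees, cap to the front (contact force between stop and base_near above 1.2 N and contact force between base_far and end_bracket above 1.2 N and horizontal distance between base_far_mid and base_near_mid below 0.0695 m and z of each of base_far_mid, base_near_mid in the frame of cradle below 0.047 m and angle between base_far's own z axis and vertical between 1.49 and 1.65 rad and angle between base_near's own z axis and vertical between 1.49 and 1.65 rad and angle between third's own z axis and vertical between 1.49 and 1.65 rad and z of third_mid in the frame of cradle between 0.095 and 0.104 m and distance between third_mid and base_far_mid below 0.072 m and distance between third_mid and base_near_mid below 0.072 m and angle between the z axis of third and the z axis of base_far, either way round below 0.12 rad and x of third_cap in the frame of cradle below -0.03 m and linear speed of each of third, base_far, base_near below 0.01 m/s); the robot touches nothing.
It fails at once if the third bottle topples or is dropped (turns faster than 8 rad/s or moves faster than 0.9 m/s) (angular speed of third above 8 rad/s or linear speed of third above 0.9 m/s).
It fails at once if the row is squashed with more than 40 N (contact force between stop and base_near above 40 N).
It fails at once if the brown bottle or the tape roll is moved by more than 30 mm (distance of any of amber_bottle, tape_roll from where it was at the start of the episode above 0.03 m).
It also fails if it takes over 69 s, if anything falls off the work surface, if the arm or the gripper's body presses on something with over 40 N, if the wrist force passes 120 N, or if a joint passes its speed limit or range.

## Working session

There is one attempt and no reset: what is moved stays moved. The work goes in short steps, Python scripts to look and compute and a tool call to move; the robot and the scene stay as the last step left them, time stands still between calls to the robot, and variables do not carry over. Pictures are saved under pics/ and viewed, at most 10 in all, crops included, and the job is handed in when it is done.

Besides the shell and the picture viewer there is one more tool, called after "Call:" in YAML: its name, and indented under it one key for each argument. drive_tool: Moves the arm, as the interface text tells. Its arguments: {"type":"object","properties":{"rows":{"type":"array","items":{"type":"array"}},"jaw":{"type":"number"},"grip_force":{"type":"number"}},"required":["rows"]}

```bash
mkdir -p pics; cat > h.py <<'E'
import numpy as np, cv2
from station import ctrl, vision
def cam(n):
    d=vision.get_image(n); h,w=d["image"].shape[:2]
    f=h/2/np.tan(np.radians(d["vertical_fov"])/2)
    d["K"]=np.array([[f,0,d["cx"]],[0,f,d["cy"]],[0,0,1]]); d["D"]=np.array(d["dist_coeffs"],float)
    d["R"]=np.array(d["R"]);d["t"]=np.array(d["t"]).ravel(); return d
def ray(d,px):
    u=cv2.undistortPoints(np.array(px,float).reshape(-1,1,2),d["K"],d["D"]).reshape(-1,2)
    v=np.c_[u,np.ones(len(u))]@d["R"]; return -d["R"].T@d["t"],v
def onz(d,px,z):
    c,v=ray(d,px); return c+v*((z-c[2])/v[:,2:3])
def proj(d,X):
    return cv2.projectPoints(np.array(X,float).reshape(-1,1,3),cv2.Rodrigues(d["R"])[0],d["t"],d["K"],d["D"])[0].reshape(-1,2)
E
python3 - <<'E'
from h import *
for n in("scene","top"):
    d=cam(n); cv2.imwrite(f"pics/{n}0.png",d["image"]); print(n,-d["R"].T@d["t"],d["R"][2],d["K"][0,0],d["D"])
o=ctrl.get_obs();print(o,ctrl.finger_overhang)
E
```

```text
scene [ 0.26380964 -0.54966743  0.70274502] [ 0.28806245  0.67229448 -0.68193853] 349.0441192563521 [-0.10588422  0.          0.          0.          0.        ]
top [0.34164909 0.03476173 1.20861332] [ 0.17688971  0.00797956 -0.98419833] 427.1194485500488 [-0.05819407  0.          0.          0.          0.        ]
{'t': 0.1, 'q': array([ 1.16997691e+00,  5.33281231e-02,  1.61417909e+00,  2.02635236e-05,
        1.47599137e+00, -1.18985278e-01]), 'dq': array([ 0.00054725, -0.00202143, -0.00296181,  0.00158563, -0.00305338,
        0.00019533]), 'effort': array([ 7.23921348e-04, -3.94903135e+01, -3.71365356e+01,  2.98999601e-05,
        3.88669461e-03,  1.61185966e-05]), 'tool_pos': array([0.17364024, 0.59994411, 0.30274933]), 'tool_rot': array([-4.41171606e-01, -3.10994598e+00,  2.88466828e-03]), 'contact_force': array([ 0.18599453, -0.59142026, -1.10412248]), 'wrist_torque': array([ 0.04447434, -0.02228756,  0.0295409 ]), 'grip_force': 0.0, 'opening': 0.08533062540804713} 0.0726
```

View pics/scene0.png

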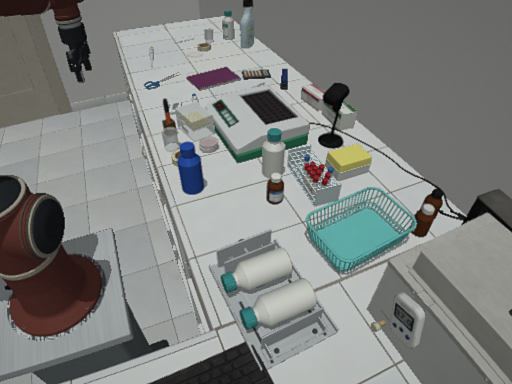

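View pics/top0.png

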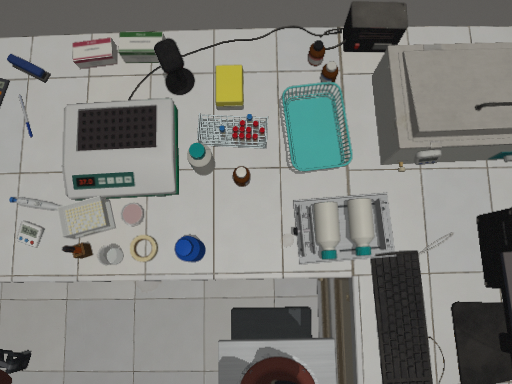

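The third could be confused with: white bottle with teal cap at scene (273,155)/top (198,153); blue look-alike at scene (190,170)/top (190,249); a far white bottle with a teal cap at scene (229,25). By the description (left of the cradle, beside the brown bottle at scene (275,188)/top (241,176)), I choose the first. I'll check it in a close crop along with the cradle.

```bash
python3 - <<'E'
from h import *
a=cv2.imread("pics/top0.png")[120:280,170:410]; b=cv2.imread("pics/scene0.png")[120:370,190:350]
A=cv2.resize(a,None,fx=2.2,fy=2.2,interpolation=3);B=cv2.resize(b,None,fx=1.6,fy=1.6,interpolation=3)
o=np.zeros((400,800,3),np.uint8);o[:352,:528]=A;o[:400,530:786]=B;cv2.imwrite("pics/c1.png",o)
E
```

```text
(no output)
```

View pics/c1.png

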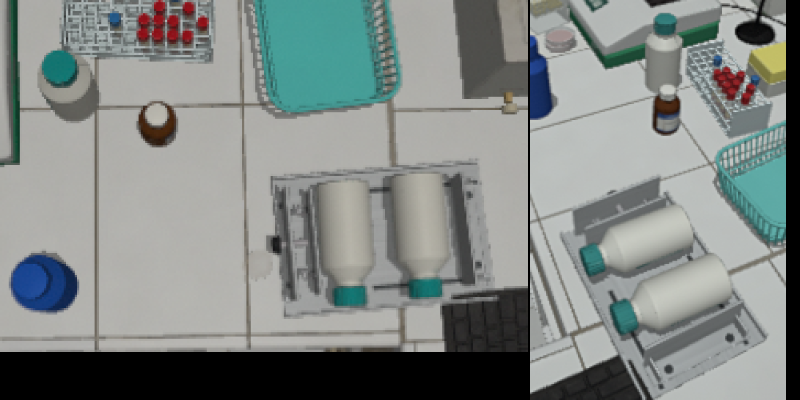

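Crop confirms the third (teal cap, white, next to the brown bottle) at top (197,151); cradle: stop on the right (−y), end bracket on the left. Now measuring.

```bash
cat >> h.py <<'E'
def tri(d1,p1,d2,p2):
    c1,v1=ray(d1,p1);c2,v2=ray(d2,p2);v1=v1[0];v2=v2[0]
    s=np.linalg.lstsq(np.c_[v1,-v2],c2-c1,rcond=None)[0]
    a=c1+s[0]*v1;b=c2+s[1]*v2;return (a+b)/2,np.linalg.norm(a-b)
def blobs(im,lo,hi,amin):
    m=cv2.inRange(cv2.cvtColor(im,cv2.COLOR_BGR2HSV),np.array(lo),np.array(hi))
    n,l,s,c=cv2.connectedComponentsWithStats(m)
    return [(c[i].round(1).tolist(),s[i].tolist()) for i in range(1,n) if s[i][4]>=amin]
E
python3 - <<'E'
from h import *
s=cam("scene");t=cam("top")
for n,d in(("scene",s),("top",t)):
    for b in blobs(d["image"],(80,120,40),(98,255,255),40): print(n,b)
# cradle lip corners in top (z~.02): backleft, backright, frontright, frontleft
c=onz(t,[(293.6,200.9),(385.9,192.7),(394,251.8),(299.5,263.2)],0.02);print(c.round(3))
R=cv2.Rodrigues(ctrl.get_obs()["tool_rot"])[0];print(R.round(3))
# white bottles bodies lying, top view
hs=cv2.cvtColor(t["image"],cv2.COLOR_BGR2HSV)
for p in((327,220),(361,220),(200,160),(300,230)): print(p,hs[p[1],p[0]])
E
```

```text
scene ([274.3, 134.8], [268, 129, 13, 13, 139])
scene ([228.5, 282.1], [222, 273, 15, 19, 196])
scene ([248.2, 317.6], [240, 307, 17, 22, 243])
top ([312.7, 133.6], [283, 88, 69, 83, 3538])
top ([196.7, 150.4], [189, 143, 16, 16, 197])
top ([502.4, 154.4], [493, 152, 19, 6, 58])
top ([103.5, 179.4], [73, 172, 61, 17, 296])
top ([363.1, 250.5], [356, 247, 15, 8, 115])
top ([328.5, 254.3], [322, 250, 14, 9, 113])
[[ 0.529 -0.057  0.02 ]
 [ 0.546 -0.319  0.02 ]
 [ 0.38  -0.33   0.02 ]
 [ 0.355 -0.067  0.02 ]]
[[-0.961  0.278 -0.001]
 [ 0.278  0.961 -0.001]
 [ 0.    -0.001 -1.   ]]
(327, 220) [ 25  17 179]
(361, 220) [ 25  19 177]
(200, 160) [ 25  19 158]
(300, 230) [ 0  3 85]
```

```bash
python3 - <<'E'
from h import *
s=cam("scene");t=cam("top")
print("third cap",tri(s,[(274.3,134.8)],t,[(196.7,150.4)]), onz(t,[(196.7,150.4)],.149))
for a,b in(((228.5,282.1),(328.5,254.3)),((248.2,317.6),(363.1,250.5))): print("cap",tri(s,[a],t,[b]),onz(t,[b],.05))
m=cv2.inRange(cv2.cvtColor(t["image"],cv2.COLOR_BGR2HSV),np.array((15,8,110)),np.array((35,60,255)))
m=cv2.morphologyEx(m,cv2.MORPH_OPEN,np.ones((5,5)))
n,l,st,c=cv2.connectedComponentsWithStats(m)
for i in range(1,n):
    if st[i,4]>400 and 300<c[i][0]<400 and c[i][1]>190:
        cs=max(cv2.findContours((l==i).astype(np.uint8),0,2)[0],key=cv2.contourArea)
        vx,vy,x0,y0=cv2.fitLine(np.argwhere(l==i)[:,::-1].astype(np.float32),2,0,.01,.01).ravel()
        p=onz(t,[(x0,y0),(x0+20*vx,y0+20*vy)],.055);dd=p[1]-p[0]
        print(st[i],c[i],p[0].round(3),np.degrees(np.arctan(dd[1]/dd[0])))
# amber white cap
for b in blobs(s["image"],(0,0,170),(180,40,255),20):
    if 255<b[0][0]<295 and 165<b[0][1]<200: print("amber s",b)
for b in blobs(t["image"],(0,0,170),(180,40,255),20):
    if 225<b[0][0]<255 and 160<b[0][1]<190: print("amber t",b, onz(t,[b[0]],.09))
E
```

```text
third cap (array([0.64889705, 0.19981617, 0.13443969]), np.float64(0.0009100725537689678)) [[0.64517574 0.19745472 0.149     ]]
cap (array([ 0.37726387, -0.14580217,  0.03685549]), np.float64(0.000562568969901314)) [[ 0.37659083 -0.14372369  0.05      ]]
cap (array([ 0.38512853, -0.24040911,  0.03823473]), np.float64(0.00025131243839484805)) [[ 0.3845697  -0.23761525  0.05      ]]
[349 198  25  48 983] [361.30722279 220.41302136] [ 0.466 -0.236  0.055] 1.1126182880399964
[315 202  25  48 997] [327.27181545 224.37412237] [ 0.457 -0.143  0.055] 1.247160429748968
amber s ([275.7, 175.6], [271, 173, 10, 6, 50])
amber t ([240.8, 171.6], [236, 167, 10, 10, 73]) [[0.60027774 0.08727865 0.09      ]]
```

Call:
drive_tool:
  rows:
    - [[0,0,0],-0.117]
    - [[0,0,0],-0.117]
    - [[0,0,0],-0.117]
    - [[-0.048,-0.003,0],0]
    - [[-0.048,-0.003,0],0]
    - [[-0.048,-0.003,0],0]
    - [[-0.048,-0.003,0],0]
    - [[-0.048,-0.003,0],0]
    - [[-0.046,-0.004,0],0]
  jaw: 1
  grip_force: 20

```text
t: 1.2
tool_pos: [0.4625, 0.6009, 0.3037]
tool_rot: [0.108, -3.14, -0.0]
contact_force: [-0.1, 1.0, 0.6]
opening: 0.0
grip_force: 0.0
```

Call:
drive_tool:
  rows:
    - [[0.0035,-0.048,0],0]
    - [[0.0035,-0.048,0],0]
    - [[0.0035,-0.048,0],0]
    - [[0.0035,-0.048,0],0]
    - [[0.0035,-0.048,0],0]
    - [[0.0035,-0.048,0],0]
    - [[0.0035,-0.048,0],0]
    - [[0.0035,-0.048,0],0]
    - [[0.0035,-0.048,0],0]
    - [[0.0035,-0.048,0],0]

```text
t: 2.2
tool_pos: [0.4583, 0.1181, 0.3041]
tool_rot: [-0.109, 3.139, -0.0]
contact_force: [0.9, -0.1, 0.7]
opening: -0.0001
grip_force: 0.0
```

```bash
python3 - <<'E'
from h import *
o=ctrl.get_obs();R=cv2.Rodrigues(o["tool_rot"])[0];print(o["t"],o["tool_pos"],R.round(3),o["q"].round(2),o["contact_force"])
t=cv2.imread("pics/top0.png");print(t[222,365:405].sum(1)//3)
d=cam("top")
for u in (372,376,380,384,388): print(u,onz(d,[(u,222)],.066).round(3)[0][:2])
E
```

```text
2.2 [0.45825191 0.11813658 0.30407734] [[-0.998 -0.07   0.001]
 [-0.07   0.998 -0.   ]
 [-0.001 -0.    -1.   ]] [ 0.09 -0.32  1.95 -0.    1.51 -1.55] [ 0.94265301 -0.12333058  0.71623541]
[171 171 168 165 162 156 149 141 148 121  98  95  74  66  67  67  67  94
 144 157 156 152 146 150 151 156 174 175 174 175 174 175 174 175 174 175
 174 173 174 174]
372 [ 0.459 -0.262]
376 [ 0.459 -0.273]
380 [ 0.459 -0.284]
384 [ 0.459 -0.295]
388 [ 0.458 -0.306]
```

Call:
drive_tool:
  rows:
    - [[0.003,-0.0475,0],0]
    - [[0.003,-0.0475,0],0]
    - [[0.003,-0.0475,0],0]
    - [[0.003,-0.0475,0],0]
    - [[0.003,-0.0475,0],0]
    - [[0.003,-0.0475,0],0]
    - [[0.003,-0.0475,0],0]
    - [[0.003,-0.0475,0],0]
    - [[0.003,-0.0475,0],0]
    - [[0.003,-0.0475,0],0]

```text
t: 3.25
tool_pos: [0.4613, -0.3581, 0.3039]
tool_rot: [-0.108, 3.139, -0.0]
contact_force: [1.0, 0.1, -0.7]
opening: 0.0001
grip_force: 0.0
```

Call:
drive_tool:
  rows:
    - [[0,0,0.04],0]
    - [[0,0,0.04],0]
    - [[0,0,0.04],0]
    - [[0,0,0.04],0]
    - [[0,0,0.04],0]
    - [[0,0,0.001],0]
    - [[0,0,0],0]

```text
t: 3.95
tool_pos: [0.4614, -0.3558, 0.1027]
tool_rot: [0.109, -3.139, -0.002]
contact_force: [-0.2, 0.0, 0.6]
opening: 0.0003
grip_force: 0.0
```

Call:
drive_tool:
  rows:
    - [[0,0.01,0],0]
    - [[0,0.01,0],0]
    - [[0,0.01,0],0]
    - [[0,0.005,0],0]
    - [[0,0.005,0],0]
    - [[0,0.005,0],0]
    - [[0,0.005,0],0]
    - [[0,0.005,0],0]

```text
t: 4.75
tool_pos: [0.458, -0.3023, 0.1033]
tool_rot: [-0.109, 3.139, -0.006]
contact_force: [0.8, -6.3, -3.1]
opening: -0.0001
grip_force: 3.2
```

Call:
drive_tool:
  rows:
    - [[0,0.003,0],0]
    - [[0,0.003,0],0]
    - [[0,0.003,0],0]

```text
t: 5.05
tool_pos: [0.4574, -0.2935, 0.1032]
tool_rot: [-0.108, 3.139, -0.006]
contact_force: [1.5, -6.4, -2.1]
opening: -0.0
grip_force: 3.1
```

```bash
python3 - <<'E'
from h import *
d=cam("top");s=cam("scene")
a=cv2.resize(d["image"][180:275,280:410],None,fx=3,fy=3,interpolation=3);b=cv2.resize(s["image"][220:370,200:340],None,fx=2.5,fy=2.5,interpolation=3)
o=np.zeros((400,780,3),np.uint8);o[:285,:390]=a;o[:375,400:750]=b;cv2.imwrite("pics/c2.png",o)
E
```

```text
(no output)
```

View pics/c2.png

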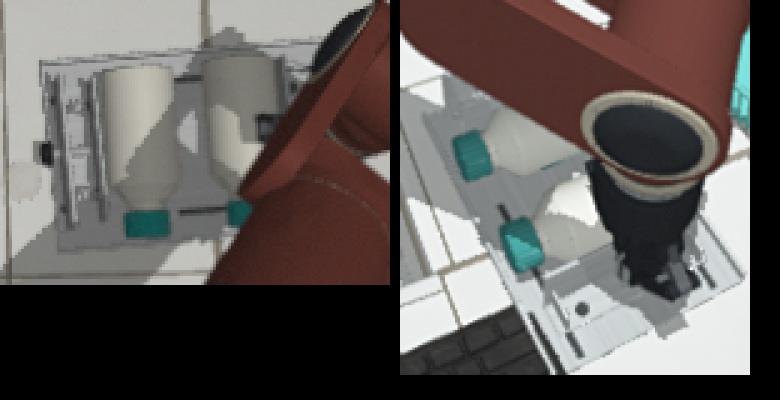

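The view shows the tool on the stop's outer face, sliding freely at ~6.3 N; the near bottle (crop (235,130)) and far (140,130) are still apart. Pushing on.

Call:
drive_tool:
  rows:
    - [[0,0.003,0],0]
    - [[0,0.003,0],0]
    - [[0,0.003,0],0]
    - [[0,0.003,0],0]
    - [[0,0.003,0],0]
    - [[0,0.003,0],0]
    - [[0,0.003,0],0]
    - [[0,0.003,0],0]

```text
t: 5.95
tool_pos: [0.4559, -0.2695, 0.1032]
tool_rot: [-0.108, 3.138, -0.005]
contact_force: [1.7, -5.7, -3.8]
opening: 0.0003
grip_force: 3.1
```

Call:
drive_tool:
  rows:
    - [[0,0.002,0],0]
    - [[0,0.002,0],0]
    - [[0,0.002,0],0]
    - [[0,0.002,0],0]

```text
t: 6.35
tool_pos: [0.4554, -0.2615, 0.1032]
tool_rot: [-0.108, 3.138, -0.005]
contact_force: [1.4, -5.3, -3.2]
opening: -0.0003
grip_force: 3.2
```

```bash
cat >> h.py <<'E'
def bodies(t,z=.06):
    m=cv2.inRange(cv2.cvtColor(t["image"],cv2.COLOR_BGR2HSV),np.array((15,8,90)),np.array((35,60,255)))
    g=t["image"]; 
    print([b for b in blobs(g,(80,120,40),(98,255,255),30) if b[0][0]>290 and b[0][1]>180])
    r=m[215,300:400]; return r.nonzero()[0]+300
E
python3 - <<'E'
from h import *
t=cam("top");v=bodies(t);print(v, onz(t,[(v[0],215),(v[-1],215)],.05).round(3))
for u in (308,310,312,314): print(u,onz(t,[(u,222)],.06).round(3)[0][:2])
E
```

```text
[([327.5, 254.4], [321, 250, 14, 9, 112])]
[313 314 315 316 317 318 319 320 321 322 323 324 325 326 327 328 329 330
 331 332 333 334 335 336 337 338 339 340 341 342 343 344 345 346 347 348
 349 350 351 352 353 354 355 356 357 358 359] [[ 0.484 -0.106  0.05 ]
 [ 0.481 -0.232  0.05 ]]
308 [ 0.464 -0.091]
310 [ 0.464 -0.096]
312 [ 0.464 -0.102]
314 [ 0.464 -0.107]
```

Call:
drive_tool:
  rows:
    - [[0,0.002,0],0]
    - [[0,0.002,0],0]
    - [[0,0.002,0],0]
    - [[0,0.002,0],0]

```text
t: 6.8
tool_pos: [0.4549, -0.2539, 0.1032]
tool_rot: [-0.109, 3.138, -0.008]
contact_force: [1.6, -8.6, -4.7]
opening: -0.0
grip_force: 4.5
```

Call:
drive_tool:
  rows:
    - [[0,0.002,0],0]
    - [[0,0.002,0],0]

```text
t: 7.0
tool_pos: [0.4546, -0.2505, 0.1033]
tool_rot: [-0.109, 3.138, -0.01]
contact_force: [2.4, -10.3, -5.8]
opening: -0.0
grip_force: 5.6
```

Call:
drive_tool:
  rows:
    - [[0,0.002,0],0]
    - [[0,0.002,0],0]

```text
t: 7.2
tool_pos: [0.4544, -0.247, 0.1033]
tool_rot: [-0.109, 3.137, -0.012]
contact_force: [2.2, -13.1, -6.9]
opening: -0.0003
grip_force: 6.8
```

Call:
drive_tool:
  rows:
    - [[0,-0.001,0],0]
    - [[0,-0.001,0],0]
    - [[0,-0.001,0],0]
    - [[0,-0.003,0],0]
    - [[0,-0.005,0],0]
    - [[0,-0.015,0],0]
    - [[0,0,-0.04],0]
    - [[0,0,-0.04],0]
    - [[0,0,-0.04],0]
    - [[0,0,-0.045],0]

```text
t: 8.2
tool_pos: [0.4552, -0.2708, 0.2688]
tool_rot: [0.108, -3.138, -0.002]
contact_force: [1.0, -0.6, -0.3]
opening: 0.0002
grip_force: 0.0
```

Call:
drive_tool:
  rows:
    - [[-0.022,0.045,0],0]
    - [[-0.022,0.045,0],0]
    - [[-0.022,0.045,0],0]
    - [[-0.022,0.045,0],0]
    - [[-0.022,0.045,0],0]
    - [[-0.022,0.045,0],0]
    - [[-0.022,0.045,0],0]
    - [[-0.022,0.045,0],0]
    - [[-0.022,0.045,0],0]
    - [[-0.022,0.045,0],0]
  jaw: 0.3

```text
t: 9.2
tool_pos: [0.6449, 0.1944, 0.2678]
tool_rot: [-0.108, 3.14, -0.0]
contact_force: [0.9, -1.9, 0.5]
opening: 0.0597
grip_force: 0.0
```

```bash
python3 - <<'E'
from h import *
o=ctrl.get_obs();print(o["t"],o["tool_pos"],o["opening"],o["q"].round(2))
d=cam("top");s=cam("scene")
print([b for b in blobs(d["image"],(80,120,40),(98,255,255),30)],proj(d,[o["tool_pos"]]),proj(s,[o["tool_pos"]]))
a=cv2.resize(d["image"][120:275,150:410],None,fx=1.6,fy=1.6,interpolation=3);b=cv2.resize(s["image"][70:370,190:350],None,fx=1.9,fy=1.9,interpolation=3)
o=np.zeros((575,780,3),np.uint8);o[:248,:416]=a;o[:570,425:729]=b;cv2.imwrite("pics/c3.png",o)
E
```

```text
9.2 [0.64485072 0.19437028 0.26778241] 0.05969402555199685 [ 0.18  0.19  1.53 -0.    1.43 -1.46]
[([312.7, 133.6], [283, 88, 69, 83, 3538]), ([502.8, 154.3], [494, 152, 18, 6, 56]), ([105.2, 179.0], [73, 172, 61, 16, 290]), ([348.5, 251.4], [341, 247, 15, 9, 110]), ([324.1, 254.5], [317, 251, 15, 8, 108])] [[190.25401241 136.42365018]] [[276.06848358  93.81838658]]
```

View pics/c3.png

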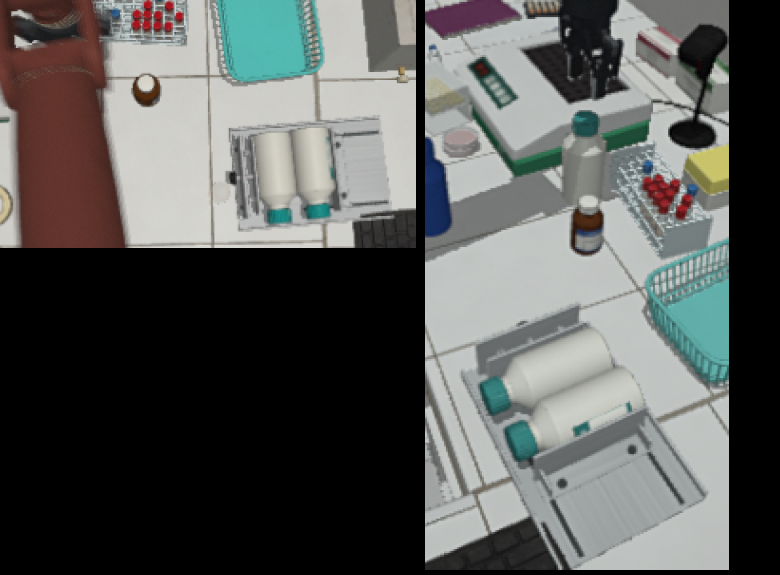

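The row is pressed together at crop (545,385)–(580,405) with the stop against it; the gripper hangs over the third's cap at crop (587,125). Descending on the cap.

```bash
python3 - <<'E'
from h import *
s=cam("scene");t=cam("top")
for p in((.646,.198),(.648,.199),(.648,.196)): print(p,proj(s,[(*p,.141)]))
print([b for b in blobs(s["image"],(80,120,40),(98,255,255),30)])
for a,b in(((None),(324.1,254.5)),((None),(348.5,251.4))): print(onz(t,[b],.05))
E
```

```text
(0.646, 0.198) [[273.91156606 133.40340606]]
(0.648, 0.199) [[274.39129262 133.07236661]]
(0.648, 0.196) [[274.84399887 133.61558965]]
[([274.4, 134.7], [269, 129, 12, 13, 133]), ([226.3, 278.0], [219, 269, 16, 19, 200]), ([240.1, 301.7], [232, 292, 17, 21, 235])]
[[ 0.37632437 -0.1318595   0.05      ]]
[[ 0.38309418 -0.19801873  0.05      ]]
```

Call:
drive_tool:
  rows:
    - [[-0.001,0.002,0.025],0]
    - [[-0.001,0.0015,0.025],0]
    - [[0,0,0.015],0]
    - [[0,0,0.01],0]
    - [[0,0,0],0]

```text
t: 9.9
tool_pos: [0.6447, 0.1955, 0.1912]
tool_rot: [0.107, -3.137, 0.001]
contact_force: [-0.1, 0.1, -0.4]
opening: 0.0597
grip_force: 0.0
```

Call:
drive_tool:
  rows:
    - [[-0.0015,0.0025,0],0]
    - [[0,0,0],0]

```text
t: 10.1
tool_pos: [0.6477, 0.1995, 0.1948]
tool_rot: [-0.109, 3.137, 0.001]
contact_force: [1.0, 0.1, -0.2]
opening: 0.06
grip_force: 0.0
```

Call:
drive_tool:
  rows:
    - [[0,0,0],0]
    - [[0,0,0],0]
    - [[0,0,0],0]
    - [[0,0,0],0]
    - [[0,0,0],0]
  jaw: 1
  grip_force: 20

```text
t: 10.6
tool_pos: [0.6474, 0.1994, 0.1943]
tool_rot: [-0.109, 3.137, 0.0]
contact_force: [0.1, -0.7, 5.6]
opening: 0.0411
grip_force: 20.8
```

Call:
drive_tool:
  rows:
    - [[0,0,-0.003],0]
    - [[0,0,-0.007],0]
    - [[0,0,-0.01],0]
    - [[0,0,-0.01],0]
    - [[0,0,0],0]
    - [[0,0,0],0]

```text
t: 11.2
tool_pos: [0.647, 0.1993, 0.2237]
tool_rot: [-0.109, 3.139, 0.0]
contact_force: [-0.8, -0.2, -1.8]
opening: 0.0407
grip_force: 20.5
```

```bash
python3 - <<'E'
from h import *
t=cam("top")
g=cv2.cvtColor(t["image"],cv2.COLOR_BGR2HSV)
m=cv2.inRange(g,np.array((15,9,110)),np.array((35,70,255)))
P=[]
for r in range(194,252,3):
    v=m[r,305:385].nonzero()[0]+305
    if len(v)<3: print(r,"none");continue
    c=(v[0]+v[-1])/2; p=onz(t,[(c,r)],.043)[0]; q=onz(t,[(v[0],r),(v[-1],r)],.043)
    print(r,v[0],v[-1],len(v),p[:2].round(4),(q[0,1]-q[1,1]).round(4)); P.append(p)
print(g[220,310:365].tolist())
cv2.imwrite("pics/m.png",t["image"])
E
```

```text
194 336 350 6 [ 0.5414 -0.1929] 0.0389
197 none
200 336 354 17 [ 0.5245 -0.1975] 0.0499
203 312 355 42 [ 0.5168 -0.1652] 0.1189
206 308 352 45 [ 0.5086 -0.1552] 0.1214
209 309 352 44 [ 0.5003 -0.1561] 0.1185
212 309 354 46 [ 0.4919 -0.1585] 0.1239
215 310 353 44 [ 0.4836 -0.1581] 0.1183
218 310 353 44 [ 0.4753 -0.1577] 0.1181
221 310 354 45 [ 0.467  -0.1586] 0.1207
224 310 354 45 [ 0.4588 -0.1582] 0.1206
227 311 354 44 [ 0.4505 -0.1592] 0.1177
230 311 355 45 [ 0.4423 -0.1602] 0.1203
233 311 358 48 [ 0.434  -0.1639] 0.1284
236 312 359 48 [ 0.4258 -0.1662] 0.1283
239 312 356 45 [ 0.4177 -0.1617] 0.1199
242 312 355 39 [ 0.4096 -0.1599] 0.117
245 315 353 29 [ 0.4015 -0.1609] 0.1033
248 318 329 12 [ 0.394 -0.132] 0.0298
251 none
[[23, 17, 132], [24, 17, 147], [25, 19, 159], [25, 18, 168], [25, 17, 176], [21, 20, 183], [24, 19, 189], [26, 18, 193], [24, 18, 198], [24, 19, 201], [24, 19, 206], [22, 18, 210], [24, 18, 213], [24, 18, 212], [26, 17, 208], [24, 18, 207], [26, 19, 203], [24, 19, 201], [24, 18, 198], [24, 19, 192], [25, 18, 184], [25, 19, 175], [25, 18, 155], [23, 18, 116], [23, 17, 123], [30, 15, 138], [27, 19, 151], [23, 19, 164], [27, 17, 169], [25, 19, 178], [28, 18, 184], [28, 16, 189], [24, 18, 196], [24, 19, 199], [24, 19, 204], [26, 18, 208], [24, 18, 212], [22, 18, 213], [26, 17, 211], [26, 18, 208], [28, 17, 206], [22, 19, 205], [24, 19, 201], [26, 18, 197], [25, 16, 190], [30, 14, 183], [38, 16, 175], [30, 8, 136], [30, 3, 79], [60, 2, 137], [60, 1, 173], [60, 3, 176], [75, 3, 184], [75, 3, 183], [75, 3, 187]]
```

Call:
drive_tool:
  rows:
    - [[0,0,-0.02],0]
    - [[0,0,-0.03],0]
    - [[0,0,-0.03],0]
    - [[0,0,-0.026],0]
    - [[0,0,0],0]

```text
t: 11.75
tool_pos: [0.6482, 0.1996, 0.3341]
tool_rot: [-0.108, 3.131, 0.002]
contact_force: [0.9, 0.2, -0.8]
opening: 0.0406
grip_force: 20.7
```

```bash
python3 - <<'E'
from h import *
t=cam("top");im=cv2.imread("pics/m.png");g=cv2.GaussianBlur(im,(1,5),0).max(2).astype(float)
P=[]
for r in range(208,240,2):
    w=255-g[r,329:340]; w=np.clip(w-w.max()+60,0,None); u=(w*np.arange(329,340)).sum()/w.sum()
    P.append(onz(t,[(u,r)],.05)[0])
P=np.array(P);k=np.polyfit(P[:,0],P[:,1],1);print(k,np.degrees(np.arctan(k[0])),[(x,round(np.polyval(k,x),4)) for x in(.38,.46,.52)],P[::4].round(4))
s=cam("scene")
c=[tri(s,[a],t,[b]) for a,b in(((226.3,278.0),(324.1,254.5)),((240.1,301.7),(348.5,251.4)))];print(c)
# foot end in top image: rows where bottle starts, at col 322 and 345
print(g[194:210,322],g[194:210,345])
for p in((322,203),(345,200)): print(onz(t,[p],.055))
E
```

```text
[ 0.06150964 -0.19237161] 3.51980829080393 [(0.38, np.float64(-0.169)), (0.46, np.float64(-0.1641)), (0.52, np.float64(-0.1604))] [[ 0.5019 -0.1613  0.05  ]
 [ 0.4799 -0.1628  0.05  ]
 [ 0.4579 -0.1643  0.05  ]
 [ 0.4361 -0.1658  0.05  ]]
[(array([ 0.37673988, -0.13381978,  0.03637937]), np.float64(1.598743646078569e-05)), (array([ 0.3834558 , -0.20046532,  0.03774111]), np.float64(0.00015679538522175474))]
[207. 206. 201. 187. 166. 155. 164. 176. 185. 197. 206. 208. 209. 209.
 210. 210.] [202. 192. 172. 158. 164. 181. 199. 208. 210. 210. 211. 211. 211. 211.
 211. 211.]
[[ 0.51565271 -0.13174004  0.055     ]]
[[ 0.52257912 -0.19511588  0.055     ]]
```

```bash
python3 - <<'E'
from h import *
L,d,R=.144,.050,.033
a=np.linspace(0,2*np.pi,361)
# body profile: (axial, radius)
prof=[(0,.030),(.003,.033)]+[(h,.033) for h in np.linspace(.01,.102,47)]
# barrel points, axis tilts to front (s = forward); frame: s,y,z with foot centre at 0
prev=None;xf=0
for th in range(0,91,10):
    T=np.radians(th);ax=np.array([np.sin(T),0,np.cos(T)]);e=np.array([np.cos(T),0,-np.sin(T)])
    best=-9
    for h,r in prof:
        P=h*ax+r*(np.cos(a)[:,None]*e+np.sin(a)[:,None]*np.array([0,1,0]))
        y=abs(P[:,1]);top=.043+np.sqrt(np.clip(R**2-(y-R)**2,0,None))
        z=top-P[:,2]; i=z.argmax()
        if z[i]>best+1e-9: best=z[i];c=P[i].copy();hh=h
    # no-slip: material contact point; keep mean of foot-edge contact fixed
    if prev is not None: xf=prev-c[0]
    else: prev=c[0]
    G=np.array([xf,0,best])+L*ax
    print(th,"zf %.4f contact s %.3f y %.3f h %.3f | F s %.4f | G s %.4f TCPz %.4f"%(best,c[0],c[1],hh,xf,G[0],G[2]+d))
E
```

```text
0 zf 0.0759 contact s 0.000 y 0.030 h 0.000 | F s 0.0000 | G s 0.0000 TCPz 0.2699
10 zf 0.0779 contact s 0.017 y -0.025 h 0.000 | F s -0.0165 | G s 0.0085 TCPz 0.2697
20 zf 0.0811 contact s 0.019 y 0.022 h 0.000 | F s -0.0192 | G s 0.0300 TCPz 0.2664
30 zf 0.0845 contact s 0.020 y 0.020 h 0.000 | F s -0.0196 | G s 0.0524 TCPz 0.2592
40 zf 0.0879 contact s 0.022 y 0.019 h 0.003 | F s -0.0224 | G s 0.0702 TCPz 0.2482
50 zf 0.0917 contact s 0.020 y 0.018 h 0.003 | F s -0.0201 | G s 0.0902 TCPz 0.2342
60 zf 0.0949 contact s 0.017 y 0.017 h 0.003 | F s -0.0166 | G s 0.1081 TCPz 0.2169
70 zf 0.0974 contact s 0.012 y 0.017 h 0.003 | F s -0.0125 | G s 0.1228 TCPz 0.1967
80 zf 0.0992 contact s 0.008 y 0.016 h 0.003 | F s -0.0079 | G s 0.1339 TCPz 0.1742
90 zf 0.1002 contact s 0.003 y -0.017 h 0.003 | F s -0.0030 | G s 0.1410 TCPz 0.1502
```

Call:
drive_tool:
  rows:
    - [[0.008,-0.0175,0],0]
    - [[0.013,-0.028,0],0]
    - [[0.0175,-0.0385,0],0]
    - [[0.0195,-0.042,0],0]
    - [[0.0195,-0.042,0],0]
    - [[0.0195,-0.042,0],0]
    - [[0.0195,-0.042,0],0]
    - [[0.0175,-0.0385,0],0]
    - [[0.0145,-0.0315,0],0]
    - [[0.0125,-0.028,0],0]

```text
t: 12.85
tool_pos: [0.508, -0.1628, 0.326]
tool_rot: [0.106, -3.136, -0.002]
contact_force: [0.8, -0.0, -1.4]
opening: 0.0408
grip_force: 20.8
```

Call:
drive_tool:
  rows:
    - [[0,0,0.01],0]
    - [[0,0,0.015],0]
    - [[0,0,0.015],0]
    - [[0,0,0.01],0]
    - [[0,0,0],0]
    - [[0,0,0],0]
    - [[0,0,0],0]

```text
t: 13.55
tool_pos: [0.5109, -0.1608, 0.2797]
tool_rot: [-0.11, 3.138, -0.001]
contact_force: [-0.0, 0.4, -1.6]
opening: 0.0404
grip_force: 20.9
```

```bash
python3 - <<'E'
from h import *
o=ctrl.get_obs();print(o["t"],o["tool_pos"],o["contact_force"])
d=cam("top");s=cam("scene")
a=cv2.resize(d["image"][150:275,280:410],None,fx=2.5,fy=2.5,interpolation=3);b=cv2.resize(s["image"][170:370,180:340],None,fx=2.5,fy=2.5,interpolation=3)
o=np.zeros((520,780,3),np.uint8);o[:a.shape[0],:a.shape[1]]=a;o[:500,360:760]=b;cv2.imwrite("pics/c4.png",o)
E
```

```text
13.55 [ 0.51088929 -0.16081176  0.27973967] [-0.04522923  0.40590877 -1.57744545]
```

View pics/c4.png

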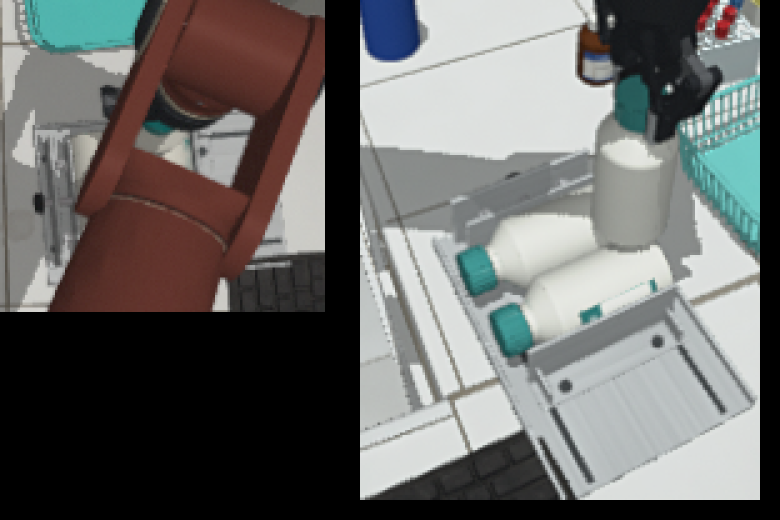

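The third hangs upright over the back end of the groove (foot at crop (632,240)); the row is still closed. Lowering to contact.

Call:
drive_tool:
  rows:
    - [[0,0,0.004],0]
    - [[0,0,0.004],0]
    - [[0,0,0.002],0]
    - [[0,0,0.001],0]
    - [[0,0,0],0]

```text
t: 14.15
tool_pos: [0.5109, -0.1611, 0.2694]
tool_rot: [-0.108, 3.138, -0.001]
contact_force: [-1.4, 0.7, 3.9]
opening: 0.0406
grip_force: 21.5
```

Call:
drive_tool:
  rows:
    - [[0,0,0.001],0]
    - [[0,0,0.001],0]
    - [[0,0,0],0]

```text
t: 14.45
tool_pos: [0.5115, -0.1612, 0.2692]
tool_rot: [-0.108, 3.136, -0.001]
contact_force: [-1.2, 1.3, 11.2]
opening: 0.0406
grip_force: 22.0
```

Call:
drive_tool:
  rows:
    - [[0.002,0,0],0]
    - [[0.003,0,0],0]
    - [[0.0035,0,0],0]
    - [[0.004,0,0.0005],0]
    - [[0.004,0,0.0005],0]
    - [[0,0,0],0]

```text
t: 15.05
tool_pos: [0.4956, -0.1627, 0.2687]
tool_rot: [-0.108, 3.132, -0.004]
contact_force: [1.3, 0.8, 9.8]
opening: 0.0407
grip_force: 22.2
```

Call:
drive_tool:
  rows:
    - [[0.0045,0,0.0005],0]
    - [[0.0045,0,0.0007],0]
    - [[0.0045,0,0.0011],0]
    - [[0,0,0],0]

```text
t: 15.45
tool_pos: [0.4824, -0.1635, 0.2673]
tool_rot: [-0.109, 3.131, -0.004]
contact_force: [1.2, 3.6, 13.6]
opening: 0.0409
grip_force: 22.9
```

```bash
python3 - <<'E'
from h import *
s=cam("scene")
b=cv2.resize(s["image"][200:330,190:320],None,fx=4,fy=4,interpolation=3)
cv2.imwrite("pics/c5.png",b)
E
```

```text
(no output)
```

View pics/c5.png

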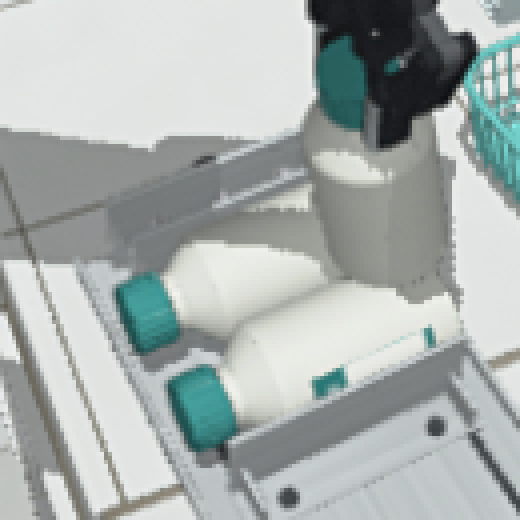

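The third is tilting forward about its foot in the groove (cap (343,80), foot (400,280)); continuing.

Call:
drive_tool:
  rows:
    - [[0.005,0,0.001],0]
    - [[0.005,0,0.0012],0]
    - [[0.005,0,0.0014],0]
    - [[0.0045,0,0.0015],0]
    - [[0.0045,0,0.0018],0]
    - [[0,0,0],0]

```text
t: 16.1
tool_pos: [0.4592, -0.1653, 0.2628]
tool_rot: [-0.109, 3.129, -0.005]
contact_force: [-2.2, 4.9, 20.7]
opening: 0.0405
grip_force: 31.5
```

Call:
drive_tool:
  rows:
    - [[0.0045,0,0.0022],0]
    - [[0.0045,0,0.0026],0]
    - [[0.0045,0,0.003],0]
    - [[0.0045,0,0.0032],0]
    - [[0,0,0],0]

```text
t: 16.6
tool_pos: [0.4423, -0.1667, 0.2572]
tool_rot: [-0.109, 3.126, -0.005]
contact_force: [-10.2, 9.4, 43.5]
opening: 0.0407
grip_force: 43.8
```

Call:
drive_tool:
  rows:
    - [[0,0,-0.004],0]
    - [[0,0,-0.004],0]
    - [[0,0,0],0]

```text
t: 16.9
tool_pos: [0.4404, -0.1662, 0.2574]
tool_rot: [-0.109, 3.132, -0.003]
contact_force: [-3.2, 3.8, 16.7]
opening: 0.0407
grip_force: 32.6
```

```bash
python3 - <<'E'
from h import *
s=cam("scene")
b=cv2.resize(s["image"][200:330,190:320],None,fx=4,fy=4,interpolation=3)
cv2.imwrite("pics/c6.png",b)
o=ctrl.get_obs();print(o["tool_pos"],o["contact_force"],o["wrist_torque"])
E
```

```text
[ 0.44045936 -0.16619548  0.25742864] [-1.71551515  4.28672487 14.99940242] [ 0.87262068 -0.06784636  0.11273922]
```

View pics/c6.png

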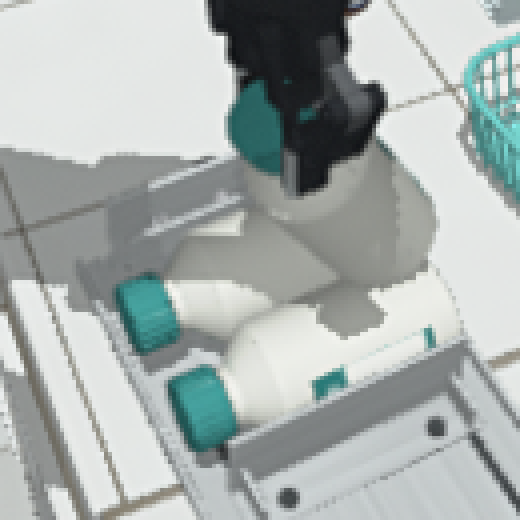

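The bottle is clearly tilted (cap (262,125), foot rear rim at (437,225)), but pressed more than wanted. Checking the tilt numerically.

```bash
cat >> h.py <<'E'
def foot(s,G,L,th):
    T=np.radians(th);y=np.radians(3.8);f=np.array([-np.cos(y),-np.sin(y),0]);w=np.array([np.sin(y),-np.cos(y),0])
    up=np.array([0,0,1.]);ax=np.sin(T)*f+np.cos(T)*up;e=np.cos(T)*f-np.sin(T)*up
    F=G-L*ax;a=np.linspace(0,6.28,60)[:,None]
    P=F+.003*ax+.033*(np.cos(a)*e+np.sin(a)*w);p=proj(s,P);return F,p
E
python3 - <<'E'
from h import *
s=cam("scene");tp=ctrl.get_obs()["tool_pos"]
for L in(.140,.146):
  for th in(20,25,30,35,40,45):
    F,p=foot(s,tp-[0,0,.194-L],L,th);i=p[:,0].argmax();j=p[:,1].argmax()
    print(L,th,F.round(3),"right",((p[i]-[190,200])*4).round(),"low",((p[j]-[190,200])*4).round())
E
```

```text
0.14 20 [ 0.488 -0.163  0.072] right [412. 245.] low [347. 305.]
0.14 25 [ 0.5   -0.162  0.077] right [429. 230.] low [367. 293.]
0.14 30 [ 0.51  -0.162  0.082] right [445. 215.] low [379. 281.]
0.14 35 [ 0.521 -0.161  0.089] right [461. 199.] low [398. 268.]
0.14 40 [ 0.53  -0.16   0.096] right [476. 190.] low [416. 254.]
0.14 45 [ 0.539 -0.16   0.104] right [489. 173.] low [433. 240.]
0.146 20 [ 0.49  -0.163  0.072] right [415. 243.] low [351. 303.]
0.146 25 [ 0.502 -0.162  0.077] right [433. 228.] low [371. 291.]
0.146 30 [ 0.513 -0.161  0.083] right [450. 212.] low [384. 278.]
0.146 35 [ 0.524 -0.161  0.09 ] right [467. 196.] low [404. 264.]
0.146 40 [ 0.534 -0.16   0.098] right [482. 185.] low [422. 250.]
0.146 45 [ 0.543 -0.159  0.106] right [497. 168.] low [440. 235.]
```

Call:
drive_tool:
  rows:
    - [[0,0,-0.006],0]
    - [[0,0,-0.006],0]
    - [[0,0,-0.004],0]
    - [[-0.008,0,0],0]
    - [[-0.008,0,0],0]
    - [[-0.008,0,0],0]
    - [[0,0,0],0]

```text
t: 17.7
tool_pos: [0.4633, -0.1642, 0.2682]
tool_rot: [0.11, -3.139, -0.001]
contact_force: [-0.2, 0.3, -1.3]
opening: 0.0409
grip_force: 28.0
```

```bash
python3 - <<'E'
from h import *
s=cam("scene");o=ctrl.get_obs();tp=o["tool_pos"];print(tp,o["contact_force"],o["grip_force"])
m=cv2.inRange(cv2.cvtColor(s["image"],cv2.COLOR_BGR2HSV),np.array((12,8,60)),np.array((40,60,255)))
for th in(10,15,20,25,30,35,40):
    F,p=foot(s,tp-[0,0,.051],.143,th);i=p[:,0].argmax()
    print(th,F.round(3),"right",p[i].round(1))
for r in range(236,268,3):
    v=m[r,240:330].nonzero()[0]+240; print(r,v.min() if len(v) else 0,v.max() if len(v) else 0,end="; ")
cv2.imwrite("pics/s7.png",s["image"])
E
```

```text
[ 0.46287432 -0.16418422  0.26819467] [-0.12380313  0.09896738 -1.38490697] 28.0234463699162
10 [ 0.488 -0.163  0.076] right [293.3 260.8]
15 [ 0.5   -0.162  0.079] right [298.  257.4]
20 [ 0.512 -0.161  0.083] right [302.6 253.9]
25 [ 0.523 -0.16   0.088] right [307.  250.1]
30 [ 0.534 -0.159  0.093] right [311.2 246.2]
35 [ 0.545 -0.159  0.1  ] right [315.2 242.2]
40 [ 0.555 -0.158  0.108] right [319.1 239.7]
236 262 298; 239 266 300; 242 264 303; 245 267 305; 248 264 305; 251 255 306; 254 247 305; 257 243 304; 260 240 300; 263 240 297; 266 254 296;
```

Call:
drive_tool:
  rows:
    - [[0,0,0.003],0]
    - [[0,0,0.003],0]
    - [[0.002,0,0.001],0]
    - [[0.003,0,0.001],0]
    - [[0.003,0,0.001],0]
    - [[0.003,0,0.0015],0]
    - [[0,0,0],0]

```text
t: 18.45
tool_pos: [0.4516, -0.1651, 0.2587]
tool_rot: [-0.108, 3.138, -0.0]
contact_force: [0.6, 0.3, -0.0]
opening: 0.0408
grip_force: 28.4
```

Call:
drive_tool:
  rows:
    - [[0.004,0,0.0025],0]
    - [[0.004,0,0.0025],0]
    - [[0,0,0],0]

```text
t: 18.75
tool_pos: [0.4444, -0.1658, 0.2562]
tool_rot: [-0.109, 3.135, -0.001]
contact_force: [-0.9, 2.4, 9.0]
opening: 0.0406
grip_force: 29.0
```

```bash
cat >> h.py <<'E'
def tilt():
    s=cam("scene");o=ctrl.get_obs();tp=o["tool_pos"]
    m=cv2.inRange(cv2.cvtColor(s["image"],cv2.COLOR_BGR2HSV),np.array((12,8,60)),np.array((40,60,255)))
    m[:,:240]=0;m[:,330:]=0
    n,l,st,c=cv2.connectedComponentsWithStats(m);k=st[1:,4].argmax()+1
    print("t",o["t"],tp.round(4),"F",o["contact_force"].round(1),"T",o["wrist_torque"].round(2),"g",o["grip_force"])
    for r in range(215,270,5):
        v=m[r].nonzero()[0]; print((r,v.max() if len(v) else 0),end=" ")
    print()
    for th in range(20,91,10):
        F,p=foot(s,tp-[0,0,.051],.143,th);i=p[:,0].argmax();print(th,F.round(3),"right",p[i].round(0))
    return s
E
python3 -c "
from h import *
tilt()"
```

```text
t 18.8 [ 0.4445 -0.1658  0.2562] F [-0.7  3.   8.9] T [ 0.75 -0.2   0.1 ] g 29.035446743946522
(215, np.int64(323)) (220, np.int64(301)) (225, np.int64(305)) (230, 0) (235, np.int64(285)) (240, np.int64(291)) (245, np.int64(296)) (250, np.int64(300)) (255, np.int64(300)) (260, np.int64(298)) (265, np.int64(296)) 
20 [ 0.493 -0.163  0.071] right [295. 260.]
30 [ 0.516 -0.161  0.081] right [303. 253.]
40 [ 0.536 -0.16   0.096] right [311. 246.]
50 [ 0.554 -0.159  0.113] right [318. 238.]
60 [ 0.568 -0.158  0.134] right [324. 231.]
70 [ 0.579 -0.157  0.156] right [328. 224.]
80 [ 0.585 -0.156  0.18 ] right [332. 219.]
90 [ 0.587 -0.156  0.205] right [334. 213.]
```

Call:
drive_tool:
  rows:
    - [[0.004,0,0.0015],0]
    - [[0.004,0,0.0015],0]
    - [[0.004,0,0.002],0]
    - [[0,0,0],0]

```text
t: 19.2
tool_pos: [0.4321, -0.1667, 0.2512]
tool_rot: [-0.109, 3.137, -0.001]
contact_force: [-3.3, 2.0, 10.2]
opening: 0.0407
grip_force: 27.5
```

Call:
drive_tool:
  rows:
    - [[0.004,0,0.002],0]
    - [[0.004,0,0.002],0]
    - [[0.004,0,0.0025],0]
    - [[0,0,0],0]

```text
t: 19.6
tool_pos: [0.4195, -0.1677, 0.2444]
tool_rot: [-0.109, 3.139, -0.002]
contact_force: [-5.3, 1.1, 12.0]
opening: 0.0409
grip_force: 25.5
```

```bash
python3 -c "
from h import *
tilt()"
```

```text
t 19.65 [ 0.4197 -0.1677  0.2445] F [-4.8  3.2 11.5] T [0.64 0.53 0.17] g 25.499014797387645
(215, np.int64(322)) (220, np.int64(301)) (225, np.int64(305)) (230, np.int64(279)) (235, 0) (240, np.int64(287)) (245, np.int64(296)) (250, np.int64(288)) (255, np.int64(297)) (260, np.int64(297)) (265, np.int64(295)) 
20 [ 0.468 -0.164  0.059] right [285. 268.]
30 [ 0.491 -0.163  0.07 ] right [293. 261.]
40 [ 0.511 -0.162  0.084] right [301. 254.]
50 [ 0.529 -0.16   0.102] right [307. 246.]
60 [ 0.543 -0.159  0.122] right [313. 239.]
70 [ 0.554 -0.159  0.145] right [317. 232.]
80 [ 0.56  -0.158  0.169] right [320. 227.]
90 [ 0.562 -0.158  0.193] right [322. 222.]
```

Call:
drive_tool:
  rows:
    - [[0.0045,0,0.002],0]
    - [[0.0045,0,0.0025],0]
    - [[0.0045,0,0.0028],0]
    - [[0.004,0,0.003],0]
    - [[0.004,0,0.003],0]
    - [[0,0,0],0]

```text
t: 20.25
tool_pos: [0.3974, -0.1689, 0.2279]
tool_rot: [0.108, -3.138, 0.0]
contact_force: [-1.6, -0.1, 4.9]
opening: 0.0402
grip_force: 20.9
```

Call:
drive_tool:
  rows:
    - [[0.004,0,0.0033],0]
    - [[0.004,0,0.0036],0]
    - [[0.004,0,0.004],0]
    - [[0,0,0],0]

```text
t: 20.65
tool_pos: [0.3853, -0.1694, 0.2161]
tool_rot: [0.108, -3.138, -0.001]
contact_force: [0.9, -0.7, 1.6]
opening: 0.0404
grip_force: 20.4
```

```bash
python3 - <<'E'
from h import *
s=tilt()
b=cv2.resize(s["image"][200:330,190:320],None,fx=4,fy=4,interpolation=3)
cv2.imwrite("pics/c8.png",b)
E
```

```text
t 20.7 [ 0.3856 -0.1695  0.2166] F [-0.4 -0.8  0.9] T [-0.04 -0.08 -0.02] g 20.35539820604754
(215, np.int64(322)) (220, np.int64(301)) (225, np.int64(305)) (230, np.int64(279)) (235, 0) (240, np.int64(286)) (245, np.int64(291)) (250, np.int64(289)) (255, np.int64(293)) (260, np.int64(293)) (265, np.int64(295)) 
20 [ 0.434 -0.166  0.031] right [270. 280.]
30 [ 0.457 -0.165  0.042] right [278. 274.]
40 [ 0.477 -0.163  0.056] right [286. 266.]
50 [ 0.495 -0.162  0.074] right [292. 260.]
60 [ 0.509 -0.161  0.094] right [298. 253.]
70 [ 0.52  -0.161  0.117] right [302. 247.]
80 [ 0.526 -0.16   0.141] right [304. 242.]
90 [ 0.528 -0.16   0.166] right [306. 237.]
```

View pics/c8.png

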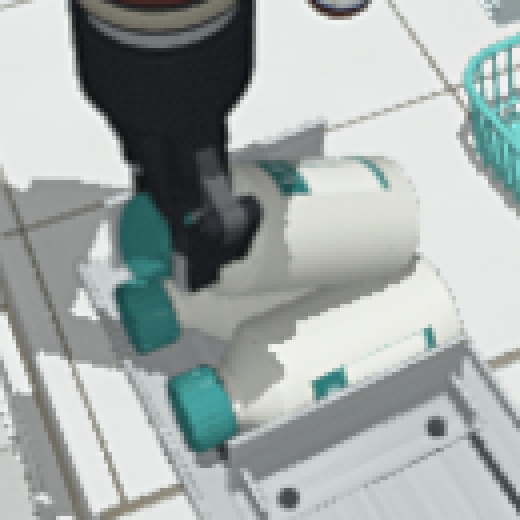

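The third now leans ~57° (foot at crop (410,230), cap (145,235)), row intact and forces small. Continuing down.

Call:
drive_tool:
  rows:
    - [[0.005,0,0.006],0]
    - [[0.0045,0,0.007],0]
    - [[0.0045,0,0.0075],0]
    - [[0.004,0,0.0075],0]
    - [[0.0035,0,0.007],0]
    - [[0,0,0],0]

```text
t: 21.3
tool_pos: [0.3638, -0.1708, 0.1809]
tool_rot: [0.108, -3.138, -0.002]
contact_force: [-0.8, 0.7, 0.3]
opening: 0.0402
grip_force: 20.3
```

Call:
drive_tool:
  rows:
    - [[0.003,0,0.006],0]
    - [[0.0025,0,0.006],0]
    - [[0.002,0,0.006],0]
    - [[0,0,0],0]

```text
t: 21.7
tool_pos: [0.3567, -0.1714, 0.1634]
tool_rot: [0.108, -3.139, -0.001]
contact_force: [0.1, 1.1, 0.5]
opening: 0.0402
grip_force: 20.7
```

```bash
python3 - <<'E'
from h import *
s=tilt()
cv2.imwrite("pics/s9.png",s["image"]);t=cam("top")
b=cv2.resize(s["image"][200:330,190:320],None,fx=3,fy=3,interpolation=3)
o=np.hstack([b,cv2.resize(t["image"][160:290,280:410],None,fx=3,fy=3,interpolation=3)])
cv2.imwrite("pics/c9.png",o)
E
```

```text
t 21.75 [ 0.3568 -0.1715  0.1639] F [-0.9  0.3  0.6] T [ 0.1  -0.04  0.04] g 20.732026398181915
(215, np.int64(322)) (220, np.int64(301)) (225, np.int64(305)) (230, np.int64(279)) (235, 0) (240, 0) (245, np.int64(273)) (250, np.int64(283)) (255, np.int64(285)) (260, np.int64(287)) (265, np.int64(295)) 
20 [ 0.406 -0.168 -0.021] right [258. 297.]
30 [ 0.428 -0.167 -0.011] right [266. 292.]
40 [ 0.449 -0.165  0.003] right [273. 285.]
50 [ 0.466 -0.164  0.021] right [279. 279.]
60 [ 0.48  -0.163  0.041] right [284. 273.]
70 [ 0.491 -0.163  0.064] right [287. 267.]
80 [ 0.497 -0.162  0.088] right [290. 263.]
90 [ 0.5   -0.162  0.113] right [291. 260.]
```

View pics/c9.png

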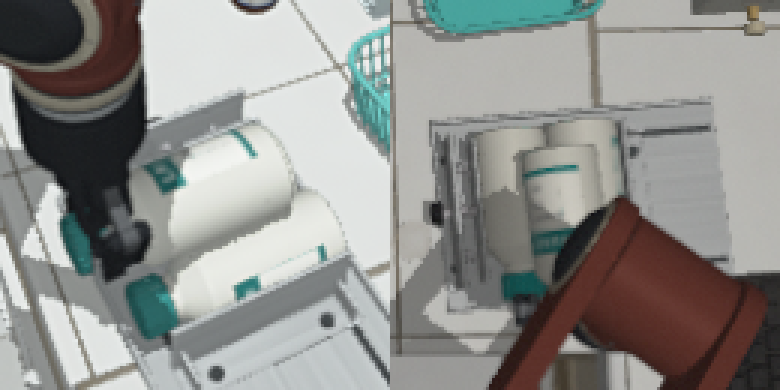

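The third lies nearly level in the groove; the top view shows its foot (crop (560,148)) ~25 mm ahead of the others' feet (rows ~130). Sliding it back, then final lowering.

Call:
drive_tool:
  rows:
    - [[-0.003,0,0],0]
    - [[-0.005,0,0],0]
    - [[-0.005,0,0],0]
    - [[-0.005,0,0],0]
    - [[-0.004,0,0],0]
    - [[-0.002,0,0],0]
    - [[0,0,0],0]

```text
t: 22.5
tool_pos: [0.3817, -0.17, 0.1646]
tool_rot: [-0.109, 3.139, -0.0]
contact_force: [1.0, 0.0, -1.4]
opening: 0.0406
grip_force: 20.7
```

Call:
drive_tool:
  rows:
    - [[0,0,0.003],0]
    - [[0,0,0.003],0]
    - [[0,0,0.002],0]
    - [[0,0,0],0]
    - [[0,0,0],0]

```text
t: 23.0
tool_pos: [0.3806, -0.1696, 0.1565]
tool_rot: [0.109, -3.138, -0.002]
contact_force: [-4.5, 3.3, 5.8]
opening: 0.0404
grip_force: 21.1
```

```bash
python3 - <<'E'
from h import *
t=cam("top");s=cam("scene");o=ctrl.get_obs();print(o["tool_pos"],o["contact_force"])
g=t["image"].max(2).astype(int)
for u in (322,335,338,341,347): print(u,g[192:222,u].tolist())
cv2.imwrite("pics/t10.png",t["image"]);cv2.imwrite("pics/s10.png",s["image"])
E
```

```text
[ 0.38062794 -0.16962129  0.15657671] [-4.95107774  2.52528975  6.1058104 ]
322 [185, 185, 185, 185, 184, 176, 152, 102, 166, 157, 97, 115, 114, 115, 115, 116, 118, 115, 115, 116, 119, 120, 123, 122, 122, 123, 124, 125, 124, 124]
335 [185, 186, 185, 185, 172, 154, 116, 161, 145, 190, 188, 187, 186, 187, 178, 140, 117, 165, 195, 199, 200, 197, 194, 189, 182, 183, 187, 193, 194, 190]
338 [186, 185, 185, 179, 141, 160, 129, 162, 155, 192, 191, 191, 191, 191, 180, 117, 135, 183, 207, 206, 207, 206, 207, 208, 207, 206, 206, 208, 205, 206]
341 [185, 185, 185, 180, 151, 129, 146, 138, 171, 182, 183, 183, 184, 183, 176, 140, 150, 172, 190, 191, 196, 198, 203, 203, 203, 203, 204, 204, 200, 167]
347 [134, 152, 147, 146, 157, 116, 158, 145, 151, 145, 148, 146, 150, 149, 150, 152, 152, 155, 157, 157, 158, 160, 160, 163, 161, 145, 71, 28, 33, 40]
```

```bash
python3 - <<'E'
from h import *
t=cam("top");s=cam("scene")
c9=cv2.imread("pics/c9.png");b=cv2.resize(c9[:,390:],None,fx=1/3,fy=1/3,interpolation=cv2.INTER_AREA)
g9=b.max(2).astype(int)
for u in(335,338,341): print("c9",u,g9[32:62,u-280].tolist())
tri_=lambda n:None
for n in("s9","s10"):
    im=cv2.imread(f"pics/{n}.png");g=im.max(2).astype(int)
    for r in(245,250,255,260): print(n,r,g[r,276:304].tolist())
    print(blobs(im[200:330,190:320],(80,120,30),(98,255,255),10))
for n in("t10",): print(blobs(cv2.imread(f"pics/{n}.png")[180:280,290:400],(80,120,30),(98,255,255),8))
print(blobs(b[20:],(80,120,30),(98,255,255),8))
E
```

```text
c9 335 [183, 183, 184, 182, 172, 152, 113, 160, 146, 136, 140, 142, 140, 139, 139, 133, 126, 163, 178, 179, 179, 178, 170, 133, 117, 153, 185, 191, 190, 190]
c9 338 [183, 182, 182, 177, 140, 157, 128, 157, 132, 164, 163, 162, 162, 160, 159, 155, 145, 184, 185, 184, 184, 185, 173, 124, 125, 173, 200, 200, 200, 200]
c9 341 [182, 182, 183, 178, 148, 129, 145, 137, 159, 176, 177, 175, 174, 175, 173, 171, 161, 184, 181, 181, 181, 181, 167, 112, 139, 179, 198, 199, 198, 198]
s9 245 [226, 228, 229, 227, 203, 199, 217, 227, 229, 229, 228, 228, 228, 229, 228, 228, 229, 228, 228, 228, 229, 229, 228, 228, 228, 228, 228, 228]
s9 250 [234, 235, 234, 234, 234, 235, 234, 220, 216, 218, 228, 229, 229, 229, 228, 229, 228, 229, 228, 228, 229, 229, 229, 229, 229, 229, 229, 229]
s9 255 [233, 233, 233, 231, 232, 231, 231, 231, 232, 221, 226, 212, 227, 230, 229, 228, 228, 228, 228, 228, 228, 229, 228, 228, 228, 228, 228, 228]
s9 260 [226, 225, 225, 224, 223, 222, 221, 220, 219, 219, 208, 187, 163, 187, 205, 228, 230, 228, 228, 228, 227, 227, 228, 228, 228, 228, 227, 228]
[([55.0, 59.7], [49, 55, 12, 9, 31
[... 425 characters left out ...]
235, 234, 234, 233, 233, 232, 231, 230, 230, 229, 227, 227, 225, 224, 223, 223, 221, 220, 218, 214, 187, 229, 231, 230, 230, 230, 229, 230]
s10 260 [227, 226, 224, 224, 222, 220, 219, 217, 215, 213, 208, 205, 198, 195, 196, 192, 187, 183, 178, 170, 164, 206, 231, 230, 229, 229, 229, 229]
[([64.5, 55.2], [58, 50, 12, 10, 33]), ([35.7, 78.2], [29, 68, 13, 20, 176]), ([50.1, 101.7], [42, 92, 17, 21, 234]), ([81.7, 95.3], [79, 93, 7, 6, 22])]
[([39.5, 28.4], [34, 28, 12, 2, 12]), ([42.2, 49.5], [39, 49, 7, 2, 10]), ([29.1, 76.2], [28, 72, 4, 8, 18])]
[([51.5, 36.4], [47, 36, 10, 2, 10]), ([54.9, 57.4], [50, 57, 11, 2, 14]), ([53.5, 62.6], [50, 62, 7, 2, 11]), ([43.9, 74.6], [38, 71, 14, 8, 88])]
```

Call:
drive_tool:
  rows:
    - [[0,0,-0.001],0]
    - [[0.001,0,0],0]
    - [[0,0,0],0]

```text
t: 23.5
tool_pos: [0.3803, -0.17, 0.1574]
tool_rot: [-0.108, 3.139, 0.0]
contact_force: [1.3, 1.1, -0.4]
opening: 0.0406
grip_force: 20.6
```

```bash
python3 - <<'E'
from h import *
o=ctrl.get_obs();s=cam("scene");tp=o["tool_pos"];print(tp,o["contact_force"],o["wrist_torque"])
g=s["image"].max(2).astype(int)
for u in (250,256,262,268,274,280,284): print(u,g[232:262,u].tolist())
y=np.radians(3.8);f=np.array([-np.cos(y),-np.sin(y),0]);w=np.array([np.sin(y),-np.cos(y),0]);up=np.array([0,0,1.])
a=np.linspace(0,2*np.pi,400)[:,None]
for th in(80,84,87,90,93):
  T=np.radians(th);ax=np.sin(T)*f+np.cos(T)*up;e=np.cos(T)*f-np.sin(T)*up
  F=np.array([.508,-.161,.1002])
  P=np.vstack([F+h*ax+.033*(np.cos(a)*e+np.sin(a)*w) for h in np.linspace(.003,.102,200)]);p=proj(s,P)
  print(th,[round(p[abs(p[:,0]-u)<.4,1].min(),1) for u in(250,256,262,268,274,280,284)],p[:,0].max())
E
```

```text
[ 0.38030048 -0.1699985   0.15744686] [ 1.26807442  1.09559864 -0.39476041] [ 0.28158895 -0.20641496  0.077024  ]
250 [63, 63, 63, 61, 53, 55, 39, 36, 42, 52, 66, 99, 118, 126, 131, 123, 123, 131, 104, 94, 87, 83, 80, 95, 114, 135, 152, 154, 154, 157]
256 [230, 227, 212, 204, 155, 129, 134, 133, 131, 130, 131, 131, 130, 128, 122, 122, 117, 113, 96, 81, 87, 108, 124, 126, 110, 85, 83, 97, 137, 161]
262 [208, 197, 132, 128, 133, 132, 129, 129, 130, 137, 155, 167, 185, 133, 145, 174, 186, 233, 243, 244, 244, 246, 247, 248, 243, 237, 239, 238, 236, 236]
268 [129, 128, 132, 129, 127, 128, 128, 128, 137, 167, 193, 215, 225, 228, 233, 238, 241, 242, 243, 244, 245, 246, 244, 238, 236, 236, 235, 235, 234, 233]
274 [205, 233, 232, 231, 231, 232, 231, 209, 197, 222, 224, 221, 236, 240, 241, 243, 244, 245, 246, 231, 211, 235, 237, 235, 234, 233, 232, 230, 229, 228]
280 [232, 231, 231, 232, 225, 190, 200, 211, 198, 156, 133, 156, 203, 234, 245, 249, 246, 240, 236, 236, 235, 234, 233, 233, 231, 230, 228, 225, 223, 220]
284 [231, 231, 231, 224, 186, 207, 220, 224, 227, 230, 233, 236, 238, 229, 192,
[... 151 characters left out ...]
.1), np.float64(238.5), np.float64(236.8), np.float64(236.5)] 294.6136789655433
84 [np.float64(246.7), np.float64(244.8), np.float64(242.8), np.float64(240.8), np.float64(238.9), np.float64(236.9), np.float64(237.0)] 294.2547012592383
87 [np.float64(247.9), np.float64(245.7), np.float64(243.5), np.float64(241.3), np.float64(239.1), np.float64(236.9), np.float64(237.6)] 294.04527942240486
90 [np.float64(249.1), np.float64(246.7), np.float64(244.2), np.float64(241.8), np.float64(239.4), np.float64(237.0), np.float64(238.5)] 293.893674094652
93 [np.float64(250.2), np.float64(247.6), np.float64(244.9), np.float64(242.3), np.float64(239.6), np.float64(237.3), np.float64(239.4)] 293.80385715099476
```

Call:
drive_tool:
  rows:
    - [[0,0,0.0015],0]
    - [[0,0,0.0015],0]
    - [[0,0,0.001],0]
    - [[0,0,0],0]

```text
t: 23.95
tool_pos: [0.3795, -0.17, 0.1535]
tool_rot: [0.109, -3.137, -0.001]
contact_force: [-3.9, 1.5, 5.7]
opening: 0.0401
grip_force: 21.0
```

Call:
drive_tool:
  rows:
    - [[0,0,0.001],0]
    - [[0,0,0.001],0]
    - [[0,0,0],0]

```text
t: 24.25
tool_pos: [0.3793, -0.1701, 0.1514]
tool_rot: [0.109, -3.136, -0.0]
contact_force: [-6.2, 1.6, 6.0]
opening: 0.0402
grip_force: 20.9
```

Call:
drive_tool:
  rows:
    - [[0.0005,0,0.001],0]
    - [[0.0005,0,0.001],0]
    - [[0,0,0],0]

```text
t: 24.55
tool_pos: [0.3786, -0.1703, 0.1494]
tool_rot: [0.109, -3.138, 0.0]
contact_force: [-3.5, 0.8, 5.4]
opening: 0.0403
grip_force: 20.8
```

Call:
drive_tool:
  rows:
    - [[0.0005,0,0.001],0]
    - [[0.0005,0,0.001],0]
    - [[0,0,0],0]

```text
t: 24.85
tool_pos: [0.3779, -0.1704, 0.1475]
tool_rot: [0.109, -3.139, 0.0]
contact_force: [-3.3, 1.0, 5.3]
opening: 0.0405
grip_force: 20.8
```

Call:
drive_tool:
  rows:
    - [[0.0003,0,0.001],0]
    - [[0.0003,0,0.001],0]
    - [[0,0,0],0]

```text
t: 25.15
tool_pos: [0.3775, -0.1704, 0.1455]
tool_rot: [0.109, -3.139, 0.001]
contact_force: [-2.6, 1.1, 4.9]
opening: 0.0406
grip_force: 20.7
```

```bash
python3 - <<'E'
from h import *
s=cam("scene");g=s["image"].max(2).astype(int)
for u in (262,268,274,280): print(u,g[232:256,u].tolist())
print([b for b in blobs(s["image"],(80,120,30),(98,255,255),10) if 200<b[0][0]<290 and b[0][1]>230])
print(ctrl.get_obs()["contact_force"],ctrl.get_obs()["tool_pos"])
E
```

```text
262 [207, 195, 131, 128, 132, 131, 128, 126, 133, 160, 201, 227, 229, 229, 234, 240, 242, 243, 244, 245, 246, 247, 246, 243]
268 [129, 127, 132, 128, 127, 142, 191, 224, 229, 230, 232, 239, 240, 242, 243, 245, 246, 246, 246, 244, 240, 239, 238, 238]
274 [206, 227, 188, 195, 209, 221, 224, 210, 164, 131, 144, 180, 224, 242, 246, 243, 238, 239, 238, 238, 237, 237, 236, 234]
280 [231, 214, 187, 209, 229, 231, 232, 234, 235, 237, 238, 240, 241, 241, 240, 239, 238, 237, 236, 234, 233, 231, 228, 225]
[([248.7, 257.9], [244, 252, 10, 11, 35]), ([225.3, 281.1], [219, 272, 12, 20, 138]), ([240.4, 302.2], [232, 292, 17, 21, 227]), ([272.1, 295.3], [269, 293, 7, 6, 21])]
[-3.82883715  1.12949086  4.65181125] [ 0.37746819 -0.17038931  0.14550671]
```

Lowering over-rotated it slightly (foot ~5° high); relieve the preload, then open so the foot settles into the groove.

Call:
drive_tool:
  rows:
    - [[0,0,-0.001],0]
    - [[0,0,-0.0005],0]
    - [[0,0,0],0]

```text
t: 25.5
tool_pos: [0.3778, -0.1703, 0.147]
tool_rot: [-0.108, 3.139, -0.001]
contact_force: [0.2, 0.5, 2.1]
opening: 0.0405
grip_force: 20.4
```

Call:
drive_tool:
  rows:
    - [[0,0,0],0]
    - [[0,0,0],0]
    - [[0,0,0],0]
    - [[0,0,0],0]
    - [[0,0,0],0]
  jaw: 0.45

```text
t: 26.0
tool_pos: [0.3775, -0.1702, 0.1469]
tool_rot: [0.109, -3.14, -0.0]
contact_force: [0.2, -0.0, -0.4]
opening: 0.0466
grip_force: 0.0
```

```bash
python3 - <<'E'
from h import *
s=cam("scene");g=s["image"].max(2).astype(int)
for u in (262,268,274,280): print(u,g[232:256,u].tolist())
o=ctrl.get_obs();print(o["contact_force"],o["tool_pos"],o["opening"],o["grip_force"])
E
```

```text
262 [207, 197, 132, 127, 132, 132, 129, 129, 129, 149, 181, 173, 199, 162, 165, 190, 226, 232, 240, 242, 242, 236, 214, 177]
268 [129, 127, 132, 129, 128, 128, 128, 126, 131, 161, 190, 172, 211, 224, 228, 233, 238, 239, 241, 243, 244, 245, 246, 240]
274 [205, 232, 231, 230, 230, 232, 234, 223, 141, 188, 222, 227, 231, 236, 239, 241, 242, 243, 244, 245, 244, 240, 235, 234]
280 [231, 230, 230, 230, 231, 230, 205, 168, 127, 139, 192, 226, 240, 243, 244, 244, 245, 245, 240, 232, 234, 234, 233, 233]
[ 0.37382066 -0.22857586  0.43003199] [ 0.37755119 -0.17021358  0.14693259] 0.047230913120289764 0.0
```

Call:
drive_tool:
  rows:
    - [[0,0,0],0]
    - [[0,0,0],0]
    - [[0,0,-0.005],0]
    - [[0,0,-0.01],0]
    - [[0,0,-0.02],0]
    - [[0,0,-0.03],0]
    - [[0,0,-0.04],0]
    - [[0,0,-0.04],0]
    - [[0,0,0],0]
  jaw: 0.3

```text
t: 26.95
tool_pos: [0.3797, -0.1716, 0.3002]
tool_rot: [-0.108, 3.129, -0.013]
contact_force: [0.6, 0.6, 0.7]
opening: 0.0596
grip_force: 0.0
```

Call:
drive_tool:
  rows:
    - [[0,0.045,0],0]
    - [[0,0.045,0],0]
    - [[0,0.045,0],0]
    - [[0,0.045,0],0]
    - [[0,0.045,0],0]
    - [[0,0.045,0],0]
    - [[0,0.045,0],0]
    - [[0,0,0],0]

```text
t: 27.75
tool_pos: [0.3544, 0.1484, 0.2924]
tool_rot: [-0.123, 3.139, 0.003]
contact_force: [-0.3, 0.2, 0.4]
opening: 0.0597
grip_force: 0.0
```

```bash
python3 - <<'E'
from h import *
s=cam("scene");t=cam("top");o=ctrl.get_obs();print(o["t"],o["tool_pos"],o["contact_force"])
for n,d in(("scene",s),("top",t)):
    print(n,[b for b in blobs(d["image"],(80,120,40),(98,255,255),20) if (n=="scene" and 200<b[0][0]<290 and b[0][1]>200) or (n=="top" and b[0][0]>300 and b[0][1]>180)])
# predicted pixels: third cap / lower caps, cap middle
for X in((.367,-.171,.100),(.377,-.134,.043),(.383,-.2,.043)): print(X,proj(s,[X]).round(1),proj(t,[X]).round(1))
cv2.imwrite("pics/t11.png",t["image"]);cv2.imwrite("pics/s11.png",s["image"])
g=t["image"].max(2).astype(int)
for u in(320,325,330,338,345,350): print(u,g[194:216,u].tolist())
for r in(212,225): print(r,g[r,305:370].tolist())
E
```

```text
27.85 [0.35535601 0.14495679 0.29216084] [-0.05793968 -0.5243381   0.63926251]
scene [([256.7, 255.0], [250, 250, 13, 10, 34]), ([228.9, 276.5], [219, 266, 20, 22, 312]), ([240.4, 302.1], [232, 292, 17, 21, 233]), ([272.1, 295.3], [269, 293, 7, 6, 21])]
top [([336.6, 229.6], [327, 226, 17, 8, 49]), ([337.1, 253.5], [318, 247, 39, 12, 306])]
(0.367, -0.171, 0.1) [[226.4 276.8]] [[342.2 257.2]]
(0.377, -0.134, 0.043) [[226.3 276.4]] [[324.5 254.3]]
(0.383, -0.2, 0.043) [[239.8 300.3]] [[348.7 251.5]]
320 [185, 186, 185, 181, 154, 111, 157, 108, 128, 179, 175, 175, 175, 175, 175, 176, 177, 185, 186, 186, 185, 185]
325 [185, 185, 182, 160, 164, 100, 98, 126, 129, 129, 128, 126, 120, 92, 81, 109, 127, 124, 119, 114, 113, 116]
330 [185, 186, 180, 146, 121, 140, 168, 167, 167, 166, 165, 157, 121, 108, 151, 174, 175, 173, 173, 173, 172, 172]
338 [185, 178, 141, 156, 105, 182, 186, 187, 186, 187, 176, 119, 122, 173, 203, 204, 204, 204, 205, 205, 204, 204]
345 [185, 181, 159, 102, 141, 163, 163, 163, 164, 167, 166, 169, 168, 169, 170, 170, 171, 171, 171, 172, 173, 173]
350 [145, 116, 161, 125, 158, 159, 180, 180, 180, 181, 180, 181, 182, 181, 182, 182, 183, 183, 183, 183, 184, 181]
212 [98, 72, 90, 144, 117, 123, 133, 146, 153, 160, 165, 171, 175, 179, 181, 186, 178, 120, 106, 98, 119, 128, 128, 135, 155, 173, 180, 184, 189, 190, 192, 200, 204, 205, 205, 202, 201, 195, 180, 176, 171, 166, 157, 148, 161, 183, 179, 177, 172, 159, 152, 129, 76, 123, 142, 112, 117, 147, 163, 150, 153, 163, 163, 164, 165]
225 [103, 100, 85, 76, 106, 138, 119, 132, 142, 151, 157, 163, 169, 174, 177, 182, 185, 176, 124, 117, 97, 113, 130, 142, 154, 161, 170, 175, 180, 181, 182, 185, 186, 191, 189, 186, 180, 172, 168, 169, 179, 175, 169, 163, 152, 152, 172, 181, 180, 175, 171, 141, 109, 93, 73, 125, 155, 158, 166, 165, 167, 165, 163, 162, 163]
```

```bash
python3 - <<'E'
from h import *
s=cam("scene");g=s["image"].max(2).astype(int)
for u in (244,250,256,262,268,274,280): print(u,g[232:262,u].tolist())
y=np.radians(3.8);f=np.array([-np.cos(y),-np.sin(y),0]);w=np.array([np.sin(y),-np.cos(y),0]);up=np.array([0,0,1.])
a=np.linspace(0,2*np.pi,400)[:,None]
for th in(86,90,94):
  T=np.radians(th);ax=np.sin(T)*f+np.cos(T)*up;e=np.cos(T)*f-np.sin(T)*up
  F=np.array([.513,-.161,.1002])
  P=np.vstack([F+h*ax+.033*(np.cos(a)*e+np.sin(a)*w) for h in np.linspace(.003,.102,200)]);p=proj(s,P)
  print(th,[round(p[abs(p[:,0]-u)<.4,1].min(),1) for u in(250,256,262,268,274,280)])
E
```

```text
244 [199, 198, 199, 198, 198, 199, 192, 167, 169, 113, 109, 112, 110, 109, 108, 115, 135, 145, 143, 153, 141, 148, 169, 180, 183, 184, 187, 186, 183, 186]
250 [199, 199, 200, 200, 196, 180, 157, 110, 109, 112, 111, 108, 110, 109, 107, 110, 139, 161, 105, 94, 122, 167, 191, 195, 199, 202, 203, 206, 208, 208]
256 [198, 194, 178, 171, 129, 107, 111, 111, 109, 109, 109, 108, 107, 124, 156, 153, 117, 113, 118, 139, 156, 142, 122, 150, 156, 118, 108, 113, 162, 207]
262 [174, 165, 110, 106, 110, 110, 108, 107, 107, 125, 151, 146, 167, 138, 150, 165, 187, 199, 212, 217, 215, 203, 176, 148, 125, 133, 180, 212, 210, 207]
268 [107, 107, 110, 108, 106, 107, 108, 105, 109, 134, 160, 145, 177, 192, 197, 205, 211, 215, 218, 219, 222, 223, 224, 217, 203, 207, 206, 206, 204, 203]
274 [172, 202, 201, 200, 200, 201, 204, 187, 118, 157, 186, 195, 201, 209, 214, 217, 219, 220, 221, 223, 221, 215, 207, 207, 206, 204, 203, 202, 199, 197]
280 [201, 200, 201, 200, 201, 196, 171, 141, 106, 116, 162, 189, 212, 221, 222, 221, 223, 224, 217, 204, 207, 207, 205, 203, 203, 201, 198, 195, 192, 188]
86 [np.float64(247.6), np.float64(245.5), np.float64(243.3), np.float64(241.2), np.float64(239.1), np.float64(236.9)]
90 [np.float64(249.2), np.float64(246.8), np.float64(244.4), np.float64(242.0), np.float64(239.5), np.float64(237.1)]
94 [np.float64(250.8), np.float64(248.1), np.float64(245.4), np.float64(242.7), np.float64(240.0), np.float64(237.2)]
```

```bash
python3 -c "
from station import ctrl
print(ctrl.finish_job())"
```

```text
the job is handed in; nothing more can be done
None
```

I handed the job in at about 28 s of the 69 s allowed. The stop is pushed in with the two lower bottles pressed together, and the third bottle lies in the groove on top, cap to the front. No verdict came back, and the final pose was checked only from pixel measurements, which show it level to within about 3°.

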